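# Open the spring pour flap of a glaze tub without letting it fling

### The arm

A 7-joint arm with a two-finger parallel gripper is mounted at the origin on the work surface. World frame = base frame: x ahead of the robot, y to its left, z up, the work surface at z = 0. Lengths are in m, angles in rad, forces in N, time in s.
With the tool pointing down it reaches from about 0.4 to 0.875 m from the base axis. Payload 19.3 kg.
Tool frame: the origin (TCP) lies on the centre line of the jaws, within the pads' length; the fingertips stand 14 mm ahead of it and the grasp point (between the pads) lies 5 mm behind it; y points along the fingers, x is the direction in which the jaws open and shut, and the axes are right-handed (so a half turn about y gives the same grasp; the last joint's range is limited). The gripper opens to 85 mm and grips with 20 to 120 N. Pads are 22 mm wide; open, the fingers measure 114 mm over their backs; the gripper's body (76 mm by 85 mm) begins 54 mm behind the grasp point. The pads swing forward as they close: fully open they stand 13 mm farther back than shut.
Start: joints at [-1.215, 0.521, -0.036, 1.599, 0.021, 1.021, -0.113], TCP at [0.258, 0.569, 0.245] pointing down, gripper open.
Joint ranges: [-2.91, 2.91], [-0.3, 2.13], [-1.5, 1.42], [0.17, 2.43], [-1.26, 4.41], [0.16, 1.93], [-2.52, 2.52]. Speed limits (rad/s): [1.89, 1.89, 2.39, 2.39, 3.01, 3.01, 3.01].

### API

Orientations are given as [roll, pitch, yaw] about the fixed x, y, z axes, in that order (R = Rz(yaw) Ry(pitch) Rx(roll)).
In Python, from workcell import monitor, grab_frame, workorder gives the robot as it stands.
- The arm moves only by the tool drive_tool, never from a script. Its argument "steps" is one flat list of numbers, 5 for each row, row after row: the finger opening in mm, from 0 to 85.4, then the shift along the world's x, y, z in mm, then the turn about the world's z in degrees. In form: [fingers, tx, ty, tz, twist, fingers, tx, ty, tz, twist, ...]. A call has exactly 5 rows; each row shifts and turns the commanded pose from where the row before left it; what a row does not reach is not made up. A row lasts 1/12 s, in which the tool goes at most 41.7 mm and 7.16 degrees, less where a joint would pass 70% of its speed; a pose out of reach is approached as far as the arm can. A call is refused whole if a number of a shift passes 41.7 or a number of a turn 7.16, either way. A call with a gripper value outside its range is refused whole. The fingers move at their own pace and stop on an object; "grip_force" is the grip in N (left out, the last holds). Time passes only in rows, so rows that do not move let the fingers close, or fill a call up. It gives the time, the measured TCP pose, the force and the opening at its end, in the units of the state.
- monitor.observe(): the state, without advancing time (a new reading comes with each control period).
- grab_frame(name): name is "scene" or "side" or "wrist"; returns a dict with "frame" (400x640x3 uint8, red, green, blue), "vertical_fov" (degrees; the focal length in pixels is half the picture's height over the tangent of half this angle, whatever the lens; pixels are square), "cx", "cy" (the principal point, pixels), "k1" (the pictures are not rectified: a ray, as slopes to the right and down, at radius r is drawn at 1 + k1 r^2 times it, then the intrinsics apply), "xyz" and "orientation" of the camera in the world. Camera axes: x right, y down, z forward; pixel columns grow to the right and rows downward; lengths in m; the calibration is good to about 2 mm. A picture is of the moment at which its call begins. There is no depth.
- workorder.job_done(): hands the job in, once; it reports no verdict.
The state is a dict: "clock": time; "qpos": joint angles; "qd": joint speeds; "joint_efforts": joint torques, N m; "position": TCP position; "tool_rot": TCP orientation; "force": force on the tool from outside, world axes, zero at the start; "moment": the same for the moment, N m; "grip_width": finger opening in m.
Only numpy, scipy, OpenCV 4.12 (cv2) and the standard library are available. Lean on these libraries where they do the work, as an engineer would, in place of code of your own. Each camera call takes 0.05 s, during which the arm holds its last target. There are 200 camera calls.

### The job

Open the pour flap of the blue-lidded tub of dry glaze without flicking dust: press the orange button on its lid with one fingertip while the other finger waits just above the white spring flap, so that the popped flap is stopped by that finger before it has swung half-way. Keep it trapped there for a moment, then let it rise slowly under the finger, taking a second or two over it, until it stands fully open, and take the hand away. Only touch and press: do not lift or shift either tub, leave the green-lidded one shut, and leave the two pots and the scoop where they are.

Things in the scene. Friction and masses are not known exactly. Their poses are not given: they have to be found in the camera images.
- bluetub: the tub to open: free-standing white canister with blue band and blue lid, 198 (x) by 112 (y) mm, about 1.5 kg. Origin: centre of its underside; x runs from the button end to the plain end, z up. Lid deck 150 mm up. Button housing: x -97 to -63 mm, 62 mm wide, top at 162 mm. White flap: x -58 to +4 mm, 64 mm wide, 4 mm thick, upper face at 155 mm when shut. Rear of the lid is flat
- bluetub_button_top (a point): centre of the top face of the blue tub's orange push button, 22 mm (tub x) by 38 mm (tub y); at rest 171 mm above the bench (9 mm above its housing, 16 mm above the shut flap), at x = -80 mm in the tub's frame, 84 mm from the flap's hinge. It moves with the button
- bluetub_button (a joint): travel of the blue tub's button, m: 0 at rest, 0.006 fully down (straight down, spring-returned; about 2.7 N to start, 5.5 N fully down). The flap is let go at about 3 mm of travel
- bluetub_flap_hinge (a point): middle of the flap's hinge line, which runs along the tub's y; at x = +4 mm, 153 mm above the tub's underside
- bluetub_flap_edge (a point): middle of the top of the flap's free edge, 62 mm from the hinge, next to the button; it moves with the flap
- bluetub_flap (a joint): opening of the blue tub's flap, rad: 0 shut, 1.75 fully open (10 degrees past upright, leaning away from the button, kept there against a stop by its spring). The free edge swings up, then back. Let go, the spring (0.07 N m shut, 0.03 open: about 2 N on a finger 30 mm from the hinge) throws it fully open in about a quarter of a second
- greentub: a second tub of the same make and size with a green lid and band, to be left shut. Same origin and axes
- greentub_flap (a joint): opening angle of the green tub's flap, rad: 0 shut; must stay shut
- coilpot: light and dark blue ceramic coil pot, 86 mm diameter, 110 mm high with a loop handle on top; origin: centre of its underside. Leave alone
- vase: dark blue ceramic vase with spiral reliefs, 92 mm diameter, 115 mm high, open at the top; origin: centre of its underside. Leave alone
- scoop: small steel scoop with a wooden handle lying on the bench, 156 mm long along its x, 46 mm wide, 26 mm high; origin on its underside, where handle and pan meet. Leave alone
Not all that is in view belongs to the job. Leave any brown or pink look-alike of the bluetub alone.

How it is judged:
By the outcome, as a careful person would: the job done as asked, in the order asked, and still so for the second after the job is handed in, with the robot touching nothing.
It also fails if it takes over 58 s, if anything falls off the work surface, if the arm or the gripper's body presses on something with over 40 N, if the wrist force passes 120 N, or if a joint passes its speed limit or range.

## Working session

There is one attempt and no reset: what is moved stays moved. The work goes in short steps, Python scripts to look and compute and a tool call to move; the robot and the scene stay as the last step left them, time stands still between calls to the robot, and variables do not carry over. Pictures are saved under pics/ and viewed, about 8 in all and at most 12, crops included, and the job is handed in when it is done.

Besides the shell and the picture viewer there is one more tool, called after ">>>" as a command line: name --argument value ..., lists and objects as JSON in quotes. drive_tool: Moves the arm, as the interface text tells. Its arguments: {"type":"object","properties":{"steps":{"type":"array"},"grip_force":{"type":"number"}},"required":["steps"]}

```bash
mkdir -p pics
cat > h.py <<'E'
import numpy as np, cv2, pickle
from workcell import monitor, grab_frame, workorder
from scipy.spatial.transform import Rotation as R
def snap(n,f):
    d=grab_frame(n); cv2.imwrite(f'pics/{f}.png',cv2.cvtColor(d['frame'],cv2.COLOR_RGB2BGR)); pickle.dump(d,open(f'pics/{f}.pkl','wb')); return d
def load(f): return pickle.load(open(f'pics/{f}.pkl','rb'))
def rot(d):
    o=np.array(d['orientation'],float)
    return o if o.shape==(3,3) else R.from_euler('xyz',o).as_matrix()
def foc(d): return d['frame'].shape[0]/2/np.tan(np.radians(d['vertical_fov'])/2)
def ray(d,u,v):
    f=foc(d); p=np.array([(u-d['cx'])/f,(v-d['cy'])/f]); q=p.copy()
    for _ in range(30): q=p/(1+d['k1']*(q@q))
    return rot(d)@np.array([q[0],q[1],1.])
def atz(d,u,v,z):
    r=ray(d,u,v); c=np.array(d['xyz']); return c+r*(z-c[2])/r[2]
def proj(d,P):
    p=rot(d).T@(np.array(P)-np.array(d['xyz'])); q=p[:2]/p[2]; q=q*(1+d['k1']*(q@q)); return q*foc(d)+[d['cx'],d['cy']]
E
python3 - <<'E'
from h import *
for n in ['scene','side','wrist']:
    d=snap(n,n+'0'); print(n,d['xyz'],d['orientation'],d['vertical_fov'],d['k1'],d['cx'],d['cy'])
s=monitor.observe(); print(s)
a=[cv2.imread(f'pics/{n}0.png') for n in ['scene','side','wrist']]
E
```

```text
scene [ 0.64478478 -0.29155001  1.13224902] [-2.82743002e+00 -1.21061280e-03  5.16155680e-01] 57.660114202683765 -0.08110066901338157 322.33261645469315 201.14253589092792
side [ 0.43718424 -0.44465115  1.48149139] [-2.82978691e+00  1.88067965e-03 -4.92763551e-02] 43.4950521578006 0.0044168549378098155 317.5637898114797 205.25362849394926
wrist [0.18967996 0.59997649 0.37364362] [2.84221461e+00 2.05229617e-03 1.14499302e+00] 58.802308231989336 -0.016025557430597935 324.8992311088132 194.99021598789676
{'clock': 0.15, 'qpos': array([-1.21518489,  0.52186715, -0.03633061,  1.59983542,  0.02120464,
        1.0210826 , -0.11280174]), 'qd': array([-0.00171075, -0.00112701, -0.00161995, -0.00012711, -0.0005729 ,
       -0.00055479,  0.00164461]), 'joint_efforts': array([ 1.86211510e-03, -9.27380919e+01,  1.98043004e+00, -3.70057440e+01,
        1.79014105e-02,  6.25798260e-03,  3.91552885e-05]), 'position': array([0.25809668, 0.56898207, 0.24487902]), 'tool_rot': array([-1.57085089e+00,  8.05634914e-04,  1.14497524e+00]), 'force': array([ 0.59783466, -1.27485634, -0.1680574 ]), 'moment': array([-8.86922336e-03, -8.40958330e-05, -2.56641233e-02]), 'grip_width': 0.08541799771937131}
```

View pics/scene0.png

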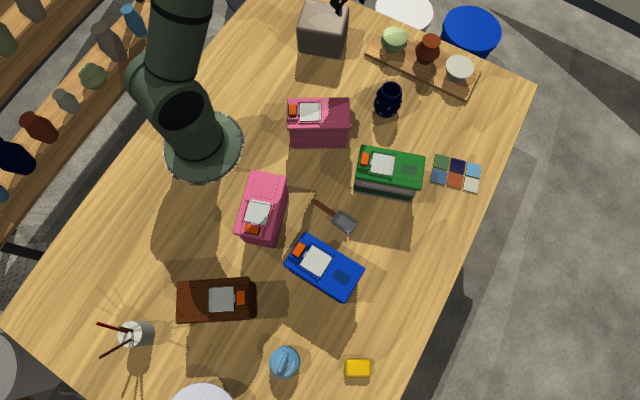

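View pics/side0.png

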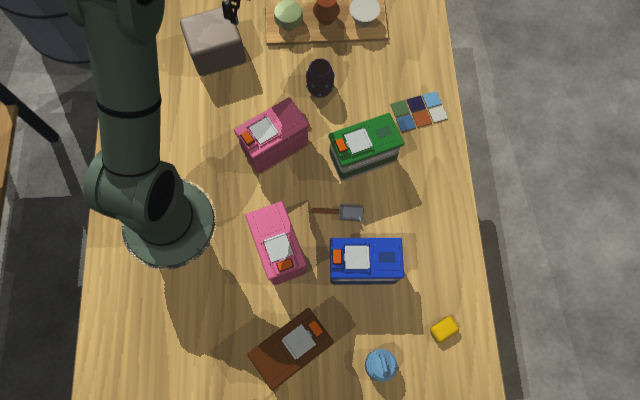

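Two views show one blue-lidded tub, at scene (323,266) and side (366,260). The look-alikes are pink at (318,120) and (262,208) and brown at (216,299), with the green tub at (389,172) in scene. The blue one is the target, so I'll confirm it in a crop.

Run:
```python
import cv2,numpy as np
a=cv2.imread('pics/scene0.png')[225:310,275:375]; b=cv2.imread('pics/side0.png')[225:295,320:420]
a=cv2.resize(a,None,fx=4,fy=4,interpolation=3)[:300]; a=cv2.resize(cv2.imread('pics/scene0.png')[230:305,275:375],None,fx=7,fy=4*1.0,interpolation=3) if 0 else cv2.resize(cv2.imread('pics/scene0.png')[230:305,275:375],None,fx=4,fy=4,interpolation=3)
b=cv2.resize(cv2.imread('pics/side0.png')[225:295,320:420],None,fx=4,fy=4,interpolation=3)
b=cv2.copyMakeBorder(b,0,20,0,0,0)
cv2.imwrite('pics/c1.png',np.hstack([a,b]))
```

```text
(no output)
```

View pics/c1.png

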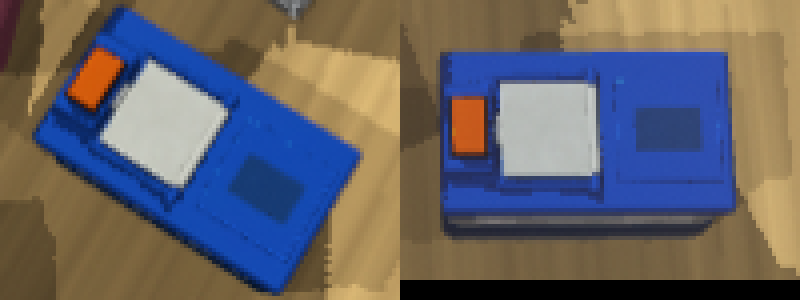

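Confirmed: blue lid, orange button at the left (side px ~337,256; scene ~299,250), white flap shut. Next is the pose.

Run:
```python
from h import *
from scipy.optimize import least_squares
s=load('scene0'); d=load('side0')
S=lambda x,y:(275+(x+.5)/4-.5,230+(y+.5)/4-.5); D=lambda x,y:(320+(x-400+.5)/4-.5,225+(y+.5)/4-.5)
obs=[(s,S(96,79),(-80,0,171)),(d,D(469,125.5),(-80,0,171)),
 (s,S(122,8),(-99,56,150)),(s,S(360,153),(99,56,150)),(s,S(275,293),(99,-56,150)),(s,S(35,135),(-99,-56,150)),
 (d,D(441,53),(-99,56,150)),(d,D(727,53),(99,56,150)),(d,D(735,211),(99,-56,150)),(d,D(442,212),(-99,-56,150))]
def W(p,l):
    c,n=np.cos(p[2]),np.sin(p[2]); x,y,z=np.array(l)/1e3; return [p[0]+c*x-n*y,p[1]+n*x+c*y,z]
f=lambda p:np.concatenate([proj(c,W(p,l))-uv for c,uv,l in obs])
for dd in (s,d):
    g=lambda p:np.concatenate([proj(c,W(p,l))-uv for c,uv,l in obs if c is dd]); r=least_squares(g,[.55,-.1,0]); print(r.x,abs(r.fun).max())
r=least_squares(f,[.55,-.1,0]); print(r.x,np.degrees(r.x[2]),r.fun.round(1)); print('button',W(r.x,(-80,0,171)))
```

```text
[ 0.58246845 -0.17122246 -0.04910624] 1.8776312099690529
[ 0.57960099 -0.17022206 -0.04784706] 0.6800517810044084
[ 0.58102518 -0.17070928 -0.04851576] -2.77974806808664 [-0.4 -0.9  0.5 -0.  -1.1 -2.3  1.  -0.2  0.6  1.  -2.   0.  -0.  -0.4
  1.  -0.5  1.2  0.9  0.1  0.7]
button [np.float64(0.5011193176166928), np.float64(-0.16682954149351936), np.float64(0.171)]
```

>>> drive_tool --steps '[34, 13, -25, 4, -2.3, 34, 13, -25, 4, -2.3, 34, 13, -25, 4, -2.3, 34, 13, -25, 4, -2.3, 34, 13, -25, 4, -2.3]' --grip_force 40

```text
clock: 0.57
position: [0.3236, 0.4428, 0.2653]
tool_rot: [-1.571, 0.0, 0.942]
force: [0.9, 0.7, -0.2]
grip_width: 0.0337
```

>>> drive_tool --steps '[34, 13, -25, 4, -2.3, 34, 13, -25, 4, -2.3, 34, 13, -25, 4, -2.3, 34, 13, -25, 4, -2.3, 34, 13, -25, 4, -2.3]'

```text
clock: 0.98
position: [0.3885, 0.3178, 0.2855]
tool_rot: [-1.571, 0.0, 0.742]
force: [1.2, -0.4, -0.5]
grip_width: 0.0339
```

>>> drive_tool --steps '[34, 13, -25, 0, -2.3, 34, 13, -25, 0, -2.3, 34, 13, -25, 0, -2.3, 34, 13, -25, 0, -2.3, 34, 13, -25, 0, -2.3]'

```text
clock: 1.4
position: [0.4535, 0.1928, 0.2853]
tool_rot: [-1.571, 0.0, 0.541]
force: [-0.1, 0.1, -0.5]
grip_width: 0.0338
```

>>> drive_tool --steps '[34, 5, -25, 0, -2.3, 34, 5, -25, 0, -2.3, 34, 5, -25, 0, -2.3, 34, 5, -25, 0, -2.3, 34, 5, -25, 0, -2.3]'

```text
clock: 1.82
position: [0.4781, 0.0679, 0.2853]
tool_rot: [-1.571, 0.0, 0.34]
force: [0.6, -0.4, 0.4]
grip_width: 0.034
```

>>> drive_tool --steps '[34, 5, -25, 0, -2.3, 34, 5, -25, 0, -2.3, 34, 5, -25, 0, -2.3, 34, 5, -25, 0, -2.3, 34, 5, -25, 0, -2.3]'

```text
clock: 2.23
position: [0.5032, -0.0571, 0.2853]
tool_rot: [-1.571, 0.0, 0.14]
force: [-0.2, 0.6, -0.2]
grip_width: 0.0343
```

>>> drive_tool --steps '[34, 5, -22, 0, -2.3, 34, 5, -22, 0, -2.3, 34, 5, -22, 0, -2.3, 34, 5, -22, 0, -2.3, 34, 5, -22, 0, -2.3]'

```text
clock: 2.65
position: [0.5282, -0.1669, 0.2852]
tool_rot: [-1.571, 0.0, -0.061]
force: [-0.5, -0.0, -0.0]
grip_width: 0.0342
```

>>> drive_tool --steps '[34, -1, 0, -15, 0.2, 34, -1, 0, -15, 0.2, 34, -1, -1, -15, 0.3, 34, 0, 0, -15, 0, 34, 0, 0, -15, 0]'

```text
clock: 3.07
position: [0.525, -0.1668, 0.2095]
tool_rot: [-1.571, 0.0, -0.047]
force: [0.2, -0.0, -0.2]
grip_width: 0.0339
```

Run:
```python
from h import *
for n in ['scene','side','wrist']: snap(n,n+'1')
s=cv2.resize(cv2.imread('pics/scene1.png')[210:310,250:380],None,fx=3,fy=3,interpolation=2)
w=cv2.imread('pics/wrist1.png'); w=cv2.resize(w,(410,256))
cv2.imwrite('pics/w1.png',cv2.imread('pics/wrist1.png')); 
cv2.imwrite('pics/c2.png',np.hstack([s,cv2.copyMakeBorder(w,0,44,0,0,0)]))
d=load('wrist1'); print(d['xyz'],d['orientation'])
```

```text
[ 0.52825057 -0.09149509  0.33730903] [ 2.84162034  0.0038786  -0.04703794]
```

View pics/c2.png

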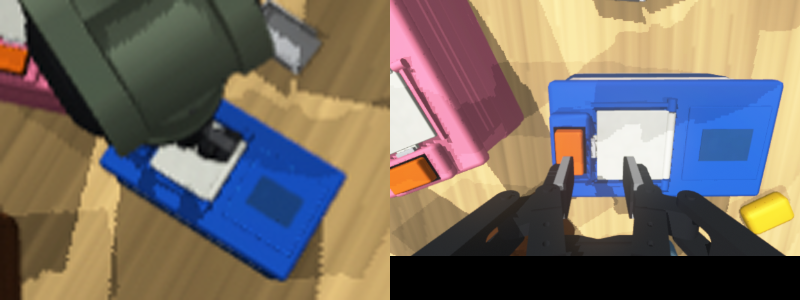

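View pics/w1.png

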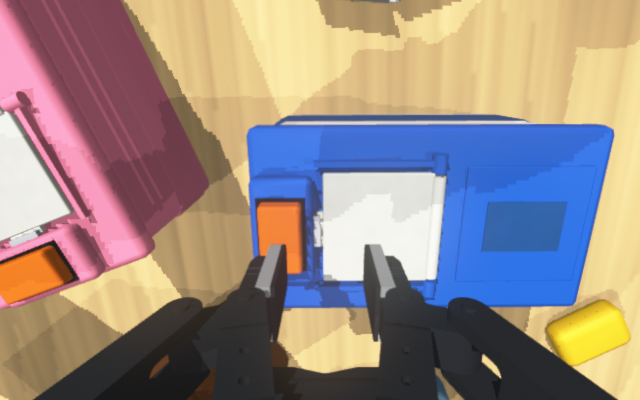

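Run:
```python
from h import *
d=load('wrist1'); p=[.581,-.1707,-.0485]
def W(l):
    c,n=np.cos(p[2]),np.sin(p[2]); x,y,z=np.array(l)/1e3; return [p[0]+c*x-n*y,p[1]+n*x+c*y,z]
for l in [(-99,56,150),(99,56,150),(99,-56,150),(-91,19,171),(-69,19,171),(-91,-19,171),(-69,-19,171),(-58,32,155),(4,32,155),(-58,-32,155),(4,-32,155)]: print(l,proj(d,W(l)).round(1))
c=np.cos(p[2]);n=np.sin(p[2])
for uv in [(264,246),(275,246),(287,246),(364,246),(375,246),(386,246)]:
    for z in (.1955,.2):
        q=atz(d,*uv,z)-np.array([p[0],p[1],0]); print(uv,z,'tub',(1e3*np.array([c*q[0]+n*q[1],-n*q[0]+c*q[1]])).round(1))
```

```text
(-99, 56, 150) [244.9 126.4]
(99, 56, 150) [621.8 127.9]
(99, -56, 150) [576.9 310.7]
(-91, 19, 171) [256.6 206.6]
(-69, 19, 171) [300.9 206.7]
(-91, -19, 171) [260.6 274.6]
(-69, -19, 171) [302.2 274.8]
(-58, 32, 155) [323.3 173.6]
(4, 32, 155) [440.7 173.9]
(-58, -32, 155) [323.3 280.7]
(4, -32, 155) [429.9 280.9]
(264, 246) 0.1955 tub [-83.7   9.2]
(264, 246) 0.2 tub [-82.8  11.4]
(275, 246) 0.1955 tub [-78.8   9.2]
(275, 246) 0.2 tub [-78.1  11.4]
(287, 246) 0.1955 tub [-73.6   9.3]
(287, 246) 0.2 tub [-73.   11.4]
(364, 246) 0.1955 tub [-39.9   9.4]
(364, 246) 0.2 tub [-40.4  11.5]
(375, 246) 0.1955 tub [-35.    9.4]
(375, 246) 0.2 tub [-35.7  11.5]
(386, 246) 0.1955 tub [-30.2   9.4]
(386, 246) 0.2 tub [-31.1  11.5]
```

Run:
```python
import cv2
cv2.imwrite('pics/c3.png',cv2.resize(cv2.imread('pics/wrist1.png')[180:320,235:435],None,fx=4,fy=4,interpolation=2))
```

```text
(no output)
```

View pics/c3.png

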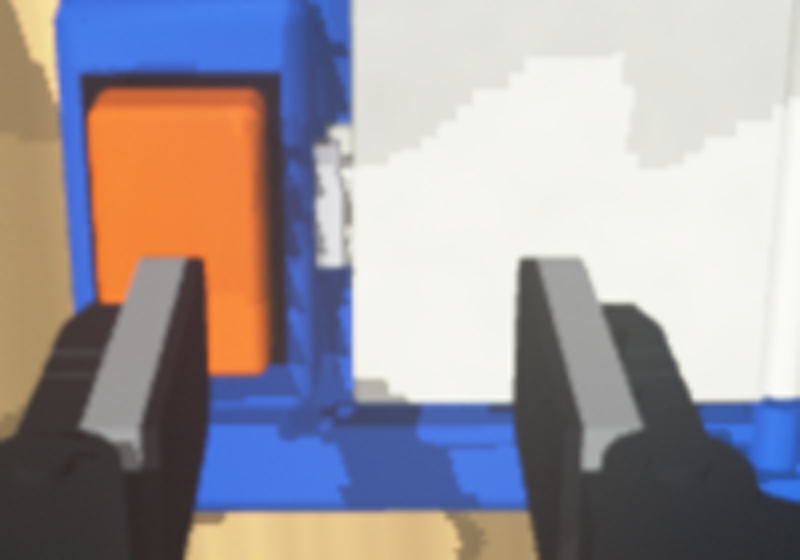

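Fit agrees: the left fingertip sits over the button (tub x −84..−73), and the right fingertip over the flap with its inner edge about 44 mm from the hinge. Going down.

>>> drive_tool --steps '[34, 0, 0, -6, 0, 34, 0, 0, -6, 0, 34, 0, 0, -4, 0, 34, 0, 0, -2, 0, 34, 0, 0, 0, 0]'

```text
clock: 3.63
position: [0.5251, -0.1668, 0.192]
tool_rot: [-1.571, 0.0, -0.047]
force: [-0.3, -0.0, 0.0]
grip_width: 0.0343
```

>>> drive_tool --steps '[34, 0, 0, -1, 0, 34, 0, 0, -1, 0, 34, 0, 0, -1, 0, 34, 0, 0, -1, 0, 34, 0, 0, 0, 0]'

```text
clock: 4.05
position: [0.5251, -0.1668, 0.1882]
tool_rot: [-1.571, 0.0, -0.047]
force: [0.4, -0.4, 0.6]
grip_width: 0.0339
```

>>> drive_tool --steps '[34, 0, 0, -1, 0, 34, 0, 0, -1, 0, 34, 0, 0, -1, 0, 34, 0, 0, 0, 0, 34, 0, 0, 0, 0]'

```text
clock: 4.47
position: [0.5251, -0.1668, 0.1852]
tool_rot: [-1.571, 0.0, -0.047]
force: [-1.0, 0.6, 0.1]
grip_width: 0.034
```

>>> drive_tool --steps '[34, 0, 0, -1, 0, 34, 0, 0, -1, 0, 34, 0, 0, 0, 0, 34, 0, 0, 0, 0, 34, 0, 0, 0, 0]'

```text
clock: 4.88
position: [0.5252, -0.1669, 0.1834]
tool_rot: [-1.571, -0.0, -0.047]
force: [0.2, 0.3, 3.0]
grip_width: 0.0337
```

>>> drive_tool --steps '[34, 0, 0, -1, 0, 34, 0, 0, -1, 0, 34, 0, 0, -1, 0, 34, 0, 0, 0, 0, 34, 0, 0, 0, 0]'

```text
clock: 5.3
position: [0.5252, -0.1669, 0.1803]
tool_rot: [-1.571, -0.0, -0.047]
force: [-1.0, 0.2, 4.9]
grip_width: 0.0339
```

Run:
```python
from h import *
snap('wrist','w2'); snap('side','s2')
print(monitor.observe()['force'])
w=cv2.resize(cv2.imread('pics/w2.png')[150:350,220:460],None,fx=3,fy=3,interpolation=2)
cv2.imwrite('pics/c4.png',w)
```

```text
[-0.63918274 -0.25988463  5.5807785 ]
```

View pics/c4.png

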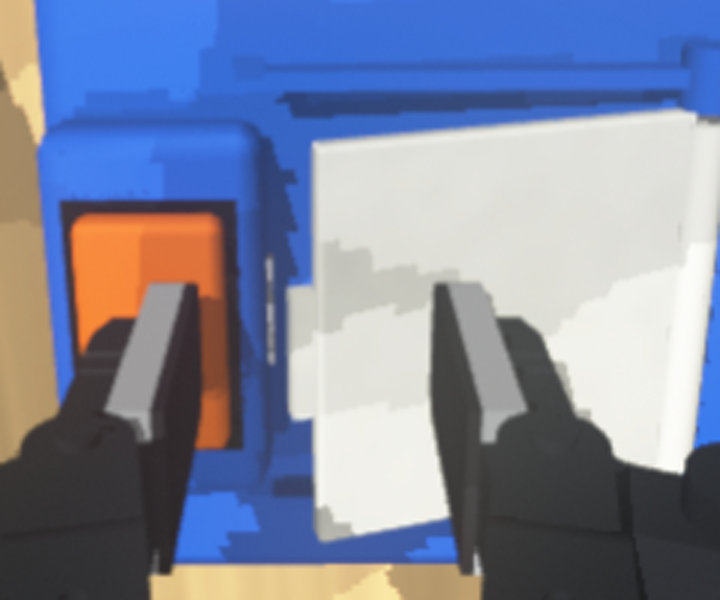

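The flap has popped and is held at about 0.28 rad under the right finger (flap edge px ~315, finger on its white face at ~445,290 in the crop). I'll hold a moment, then let it rise along an arc about the hinge.

>>> drive_tool --steps '[34, 0, 0, 0, 0, 34, 0, 0, 0, 0, 34, 0, 0, 0, 0, 34, 0, 0, 0, 0, 34, 0, 0, 0, 0]'

```text
clock: 5.82
position: [0.5253, -0.1669, 0.1804]
tool_rot: [-1.571, -0.0, -0.047]
force: [-1.0, -0.0, 6.2]
grip_width: 0.0344
```

>>> drive_tool --steps '[34, 0, 0, 0, 0, 34, 0, 0, 0, 0, 34, 0, 0, 2, 0, 34, 0, 0, 2, 0, 34, 0, 0, 2, 0]'

```text
clock: 6.23
position: [0.5252, -0.1668, 0.1864]
tool_rot: [-1.571, -0.0, -0.047]
force: [0.3, 0.1, 0.6]
grip_width: 0.034
```

>>> drive_tool --steps '[34, 1.4, -0.1, 2.8, 0, 34, 1.6, -0.1, 2.7, 0, 34, 1.8, -0.1, 2.6, 0, 34, 1.9, -0.1, 2.5, 0, 34, 2.1, -0.1, 2.3, 0]'

```text
clock: 6.65
position: [0.5342, -0.1672, 0.1994]
tool_rot: [-1.571, -0.0, -0.047]
force: [0.9, 0.3, 0.9]
grip_width: 0.034
```

>>> drive_tool --steps '[34, 2.3, -0.1, 2.2, 0, 34, 2.4, -0.1, 2.0, 0, 34, 2.5, -0.1, 1.9, 0, 34, 2.6, -0.1, 1.7, 0, 34, 2.7, -0.1, 1.5, 0]'

```text
clock: 7.07
position: [0.5468, -0.1679, 0.2087]
tool_rot: [-1.571, -0.0, -0.047]
force: [1.2, 0.8, -0.8]
grip_width: 0.0342
```

>>> drive_tool --steps '[34, 2.8, -0.1, 1.4, 0, 34, 2.9, -0.1, 1.2, 0, 34, 3.0, -0.2, 0.9, 0, 34, 3.0, -0.2, 0.8, 0, 34, 3.1, -0.2, 0.6, 0]'

```text
clock: 7.48
position: [0.5615, -0.1686, 0.2134]
tool_rot: [-1.571, 0.0, -0.047]
force: [0.8, 0.2, -0.7]
grip_width: 0.0339
```

>>> drive_tool --steps '[34, 3.1, -0.2, 0.4, 0, 34, 3.2, -0.2, 0.2, 0, 34, 3.1, -0.2, 0, 0, 34, 3.5, -0.2, 0, 0, 34, 3.5, -0.2, 0, 0]'

```text
clock: 7.9
position: [0.5779, -0.1697, 0.2139]
tool_rot: [-1.571, 0.0, -0.047]
force: [1.2, -0.3, 0.1]
grip_width: 0.0336
```

>>> drive_tool --steps '[34, 3.5, -0.2, 0, 0, 34, 3.5, -0.2, 0, 0, 34, 2, 0, 0, 0, 34, 0, 0, 0, 0, 34, 0, 0, 0, 0]'

```text
clock: 8.32
position: [0.5866, -0.1701, 0.2139]
tool_rot: [-1.571, 0.0, -0.047]
force: [-0.3, -1.0, 0.2]
grip_width: 0.034
```

Run:
```python
from h import *
snap('wrist','w3'); print(monitor.observe()['force'])
cv2.imwrite('pics/c5.png',cv2.imread('pics/w3.png'))
```

```text
[-0.71954722  0.50771673  0.0187453 ]
```

View pics/c5.png

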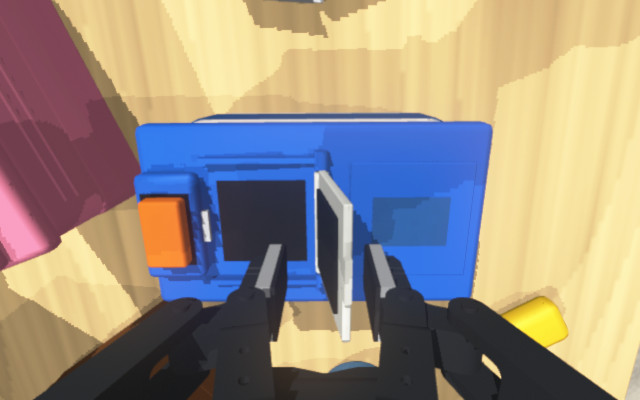

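The flap stands open between the fingers (edge px ~347, right finger ~365, left ~287), clear on both sides. Lifting straight up and away.

>>> drive_tool --steps '[34, 0, 0, 5, 0, 34, 0, 0, 12, 0, 34, 0, 0, 20, 0, 34, 0, 0, 25, 0, 34, 0, 0, 25, 0]'

```text
clock: 8.78
position: [0.5864, -0.1702, 0.303]
tool_rot: [-1.571, -0.0, -0.047]
force: [0.3, -0.5, -0.4]
grip_width: 0.0335
```

>>> drive_tool --steps '[34, -5, 15, 15, 0, 34, -5, 25, 5, 0, 34, -5, 30, 0, 0, 34, -5, 30, 0, 0, 34, -5, 20, 0, 0]'

```text
clock: 9.2
position: [0.5614, -0.0474, 0.3222]
tool_rot: [-1.57, -0.001, -0.046]
force: [1.1, 0.3, -0.7]
grip_width: 0.034
```

>>> drive_tool --steps '[34, 0, 15, 0, 0, 34, 0, 0, 0, 0, 34, 0, 0, 0, 0, 34, 0, 0, 0, 0, 34, 0, 0, 0, 0]'

```text
clock: 9.62
position: [0.5617, -0.0362, 0.3214]
tool_rot: [-1.571, -0.0, -0.049]
force: [-0.1, -0.2, 0.7]
grip_width: 0.0344
```

Run:
```python
from h import *
snap('side','s4'); snap('scene','sc4')
a=cv2.imread('pics/s4.png'); b=cv2.imread('pics/sc4.png')
cv2.imwrite('pics/c6.png',np.hstack([cv2.resize(a[60:300,220:460],(400,400),interpolation=2),cv2.resize(b[130:330,220:420],(400,400),interpolation=2)]))
```

```text
(no output)
```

View pics/c6.png

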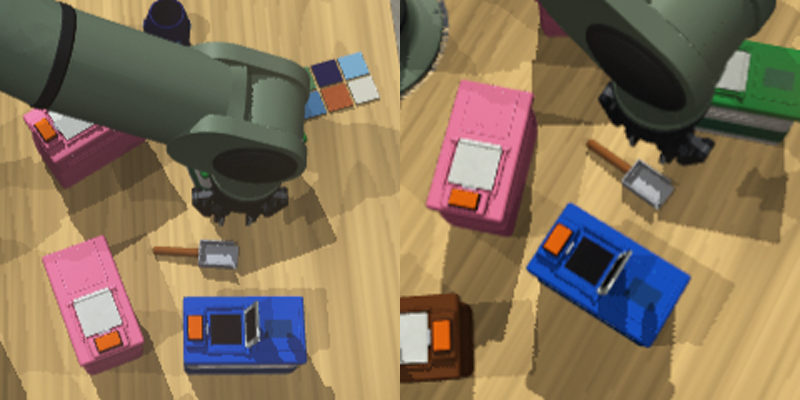

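The blue flap is open (left crop ~250,325), the tub is where it was, and the scoop and green tub are untouched. Handing in.

```bash
python3 -c "
from h import *
print(workorder.job_done())"
```

```text
the job is handed in; nothing more can be done
None
```

The blue tub's pour flap is standing fully open, and I handed the job in at about 10 s on the robot's clock.

- **Press and trap:** I pressed the orange button with the left fingertip at about 5 N. The popped flap was caught under the right finger at roughly 0.28 rad, well short of half-way, and held there for about half a second to a second.
- **Slow rise:** I let it up under the finger over about 2 s, following an arc about the hinge. I then lifted the hand straight up and moved it aside.

**Last checks:**
- **Flap:** the wrist picture before the lift showed the flap clear of both fingers. The final pictures show it standing open.
- **Tub:** the blue tub sits where it was, to within about a pixel.
- **Forces:** the highest force reading was about 6 N.
- **Surroundings:** the scoop looks undisturbed, and the green tub's flap looks shut as far as the arm left it visible. The vase is partly in view and the coil pot was outside the final crop, so I did not check either closely, but the hand never came down near them.

I judged the angles from pictures and tool position, because there was no direct reading of the flap. The force noise of about 1 N was too high to confirm finger contact through every part of the rise. No check failed or disagreed.

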